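# Bolt the lid of a board test fixture

## Task

Close the lid of the board test fixture, then, holding it down against its sprung pins, slide the red-handled bolt all the way home into the brass keeper so that the lid stays locked when you let go. Somebody has re-set the keeper's height, so feel for the hole and never force the bolt against the brass; leave the other things on the bench where they are.

Things in the scene. Friction and masses are not known exactly. Their poses are not given: they have to be found in the camera images.
- fixture: Grey test fixture fixed to the bench, a box 62 mm high reaching x -30..270, y -150..150 mm from the origin, which lies on the bench straight below the bolt's axis. x: from the front (robot side) to the hinge; y: along the bolt's stroke, to the keeper at the +y front corner; z up. Positions below are in this frame, in mm. An aluminium lid with a clear window covers it.
- lid (a joint): Lid angle (rad) about the hinge line along y at x 235, z 85. 0 = level, hard shut; grows as the front rises (starts 0.35 to 0.6). Hinge friction of 0.65 N m keeps it where it is left. Below 0.093 sprung pins push it up: 0.7 N per mm at the bolt (235 mm from the hinge line), 15 N at the hard stop.
- lid_panel: The lid, 12 mm thick, y -110..70, reaching 285 mm from the hinge line to its front edge, 0.2 kg. Origin on the hinge line at y 0, mid-thickness; axes as the fixture's when shut.
- lid_lip (a point): Free flat spot for pushing the lid down, on top of its yellow-striped front bar: 274 mm from the hinge line, 11 mm behind the front edge, at y -60.
- bolt (a joint): How far (m) the bolt is slid towards +y: 0 drawn back (starts 0 to 0.010), 0.042 at its end stop. It stays where left (2.5 N friction). At 0.020 the tip meets the plane of the keeper's face, at 0.040 it is right through the 20 mm thick keeper; fully home from 0.038.
- bolt_knob (a point): Centre of the top of the bolt's upright red handle, a bar 14 x 14 mm square to the fixture, its top 50 mm above the bolt's axis, 60 mm above the lid. Pinch its top 30 mm: the bolt's guides, 41 mm or more to either side, stand 21 mm above the lid. It moves with the bolt and tilts with the lid.
- bolt_rod: The bolt's steel rod, 10 mm thick, flat-ended, along y, axis 10 mm above the lid's top face. Origin on its axis below the handle; the tip is 77 mm from it towards +y.
- post: Post with the brass keeper; origin at its foot (x 0, y 105, z 62). Keeper: y 85..105, hole 16 wide (x), 13 high, solid 16 above and 24 below. Its height is adjustable and NOT measured: the bolt (play 1.5 mm up or down) fits when the lid lifts it somewhere from 2 to 18 mm above hard shut (lid 0.009 to 0.077 rad); else it butts on brass. Over 25 N between bolt and keeper damages them.
- screwdriver: Blue-handled screwdriver lying loose on the bench. Leave it alone.
- meter: Grey hand-held meter 85 x 150 x 30 mm lying loose on the bench. Leave it alone.
- carton: Small cardboard box 130 x 100 x 70 mm on the bench. Leave it alone.

How it is judged (in metres and radians):
On the way:
1. the lid is closed down onto the sprung pins (below 0.11 rad) while the bolt is still drawn back, clear of the keeper (value of joint lid below 0.11 rad and value of joint bolt below 0.019 m), for 0.2 s.
At the end, for the whole second after the job is handed in: The bolt is slid at least 38 mm, so that its tip stands at least 18 mm deep in the 20 mm keeper, the lid is held down below 0.095 rad, and both are at rest and released (value of joint bolt above 0.038 m and value of joint lid below 0.095 rad and velocity of joint bolt below 0.01 m/s and velocity of joint lid below 0.05 rad/s); the robot touches nothing.
It fails at once if bolt and keeper pressed against each other with more than 25 N (contact force between bolt_rod and post above 25 N).
It fails at once if a bystander moved by more than 20 mm (distance of any of screwdriver, meter, carton from where it was at the start of the episode above 0.02 m).
It also fails if it takes over 64 s, if anything falls off the work surface, if the arm or the gripper's body presses on something with over 40 N, if the wrist force passes 120 N, or if a joint passes its speed limit or range.

## Robot

A 6-joint arm with a two-finger parallel gripper is mounted at the origin on the work surface. World frame = base frame: x ahead of the robot, y to its left, z up, the work surface at z = 0. Lengths are in mm, angles in degrees, forces in N, time in s.
With the tool pointing down it reaches from about 250 to 775 mm from the base axis. Payload 4 kg.
Tool frame: the origin (TCP) lies at the very end of the fingers, on their centre line; the grasp point (between the pads) lies manip.grip_point_offset behind it (manip.grip_point_offset is the distance from the TCP to the grasp point, in mm); z points along the fingers, y is the direction in which the jaws open and shut (so a half turn about z gives the same grasp; the last joint's range is limited). The gripper opens to 85 mm and grips with 20 to 120 N. Pads are 22 mm wide; open, the fingers measure 114 mm over their backs; the gripper's body (76 mm by 85 mm) begins 54 mm behind the grasp point. The pads swing forward as they close: fully open they stand 13 mm farther back than shut.
Start: joints at [68.234, 4.996, 78.535, -0, 96.463, -5.907], TCP at [150.313, 529.08, 210.141] pointing down, gripper open.
Joint ranges: [-177.83, 177.83], [-43.37, 116.18], [15.69, 146.23], [-61.86, 241.86], [9.47, 152.12], [-147.06, 147.06]. Speed limits (degrees/s): [159.86, 159.86, 180, 180, 180, 180].

## Interface

Orientations are given as a 3x3 rotation matrix whose columns are the frame's x, y, z axes.
In Python, from station import manip gives the robot as it stands. Calls block until the motion is done:
- manip.move_pose(position, orientation): joint-space move of the TCP to a pose.
- manip.move_linear(position, rot=None, max_speed=150): straight line of the TCP; rot=None keeps the orientation; max_speed is the mean speed in mm/s.
- manip.goto_joints(angles): joint-space move.
- manip.open() and manip.close_gripper(effort=None): open the fingers fully, or close them until they stop; effort is the grip in N (None keeps the last).
- manip.wait(seconds).
- manip.inverse_kinematics(position, orientation): joint angles nearest the present ones, or None.
- manip.read_state(): the state.
- manip.capture(name): name is "scene" or "side" or "wrist"; returns a dict with "color" (480x640x3 uint8, red, green, blue), "K" (3x3 intrinsics, pixels), "cam_to_world" (4x4, takes a point from camera to world coordinates). Camera axes: x right, y down, z forward; pixel columns grow to the right and rows downward; lengths in mm; the calibration is good to about 2 mm. A picture is of the moment at which its call begins. There is no depth.
A pose or a line that the arm cannot do raises manip.Unreachable and nothing moves.
- manip.sign_off(): hands the job in, once; it reports no verdict.
Trained networks look in a picture, given as the dict that the camera call returned (one of the last four; its "shot" number tells which), for a name from the list of things; names that differ only in an ending like _2 or _b are one class to them, and where a whole thing is asked for, a point or a joint stands for the part that bears it (a point fixed in the world has none). Each returns a list of dicts, best first, with "conf" (0 to 1); they miss things now and then, are a little off and sometimes report something else, mostly with a low value. They report only what shows in the picture. A call takes as long as a camera call.
- manip.find_in(name, picture): "point" ([x, y, z] in mm, in world coordinates, good to about 4 mm: the middle of the surface that is visible of it).
- manip.trace(name, picture): "mask" (480x640 bool, what is visible of it).
- manip.tip_of(name, picture): "point" ([x, y, z] in mm, in world coordinates, good to about 4 mm: a listed point, or the origin of a listed thing).
The state is a dict: "time": time; "q": joint angles; "joint_vel": joint speeds; "tau": joint torques, N m; "ee_pos": TCP position; "tcp_rot": TCP orientation; "contact_force": force on the tool from outside, world axes, zero at the start; "wrist_torque": the same for the moment, N m; "opening": opening from 0.0 (shut) to 1.0 (fully open).
Only numpy, scipy, OpenCV 4.12 (cv2) and the standard library are available. Lean on these libraries where they do the work, as an engineer would, in place of code of your own. Each camera call takes 0.05 s, during which the arm holds its last target.

## Working session

There is one attempt and no reset: what is moved stays moved. The work goes in short steps, each a Python script; the robot and the scene stay as the last script left them, time stands still between calls to the robot, and variables do not carry over. Pictures are saved under pics/ and viewed, and the job is handed in when it is done.

```bash
ls; mkdir -p pics; python3 - <<'E'
from station import manip
import cv2,numpy as np
print(manip.grip_point_offset, manip.read_state())
for c in ("scene","side","wrist"):
    p=manip.capture(c); cv2.imwrite(f"pics/{c}0.png",p["color"][:,:,::-1])
    print(c,np.round(p["cam_to_world"],3).tolist(),np.round(p["K"],1).tolist())
    for n in ("bolt_knob","lid_lip","lid_panel","post","bolt_rod","fixture"):
        r=manip.tip_of(n,p); print(c,n,[(np.round(x["point"],1).tolist(),round(x["conf"],2)) for x in r[:2]])
print(manip.read_state()["time"])
E
```

```text
pics
18.700000000000003 {'time': 0.0, 'q': array([ 6.82343414e+01,  5.04119416e+00,  7.86260199e+01, -9.25185024e-04,
        9.64631271e+01, -5.90595385e+00]), 'joint_vel': array([ 0.01024802, -0.01955638,  0.10066643,  0.05300735, -0.09419813,
       -0.00141022]), 'tau': array([-3.22857322e-04, -3.51866376e+01, -3.13272536e+01, -2.29091165e-04,
        1.08032578e-02,  1.53931558e-05]), 'ee_pos': array([150.09794516, 528.54826253, 208.9080041 ]), 'tcp_rot': array([[-9.61933161e-01,  2.73283565e-01, -8.28650598e-04],
       [ 2.73284735e-01,  9.61930853e-01, -2.11865071e-03],
       [ 2.18112156e-04, -2.26445794e-03, -9.99997412e-01]]), 'contact_force': array([-0.110412  , -0.77421478, -0.14224772]), 'wrist_torque': array([-0.03229664,  0.02624755,  0.00145351]), 'opening': 1.0006390107991159}
scene [[-0.049, 0.772, -0.634, 1139.921], [0.999, 0.035, -0.035, 50.185], [-0.005, -0.635, -0.773, 743.891], [0.0, 0.0, 0.0, 1.0]] [[448.6, 0.0, 320.0], [0.0, 448.6, 243.3], [0.0, 0.0, 1.0]]
scene bolt_knob [([611.8, -115.0, 246.4], 0.56)]
scene lid_lip [([559.2, -169.5, 210.5], 0.64)]
scene 
[... 178 characters left out ...]
59.964], [0.649, -0.471, 0.598, -629.416], [-0.017, -0.795, -0.607, 737.937], [0.0, 0.0, 0.0, 1.0]] [[458.0, 0.0, 320.7], [0.0, 458.0, 240.6], [0.0, 0.0, 1.0]]
side bolt_knob [([612.9, -109.6, 250.5], 0.56)]
side lid_lip [([556.8, -168.7, 208.0], 0.77)]
side lid_panel [([793.6, -75.6, 84.2], 0.69), ([613.3, -114.6, 248.0], 0.67)]
side post []
side bolt_rod []
side fixture [([556.5, -108.9, 1.2], 0.73)]
wrist [[0.273, 0.926, 0.259, 84.635], [0.962, -0.263, -0.073, 547.86], [0.001, 0.269, -0.963, 373.083], [0.0, 0.0, 0.0, 1.0]] [[344.0, 0.0, 315.5], [0.0, 344.0, 240.3], [0.0, 0.0, 1.0]]
wrist bolt_knob []
wrist lid_lip []
wrist lid_panel []
wrist post []
wrist bolt_rod []
wrist fixture []
1.05
```

View pics/scene0.png

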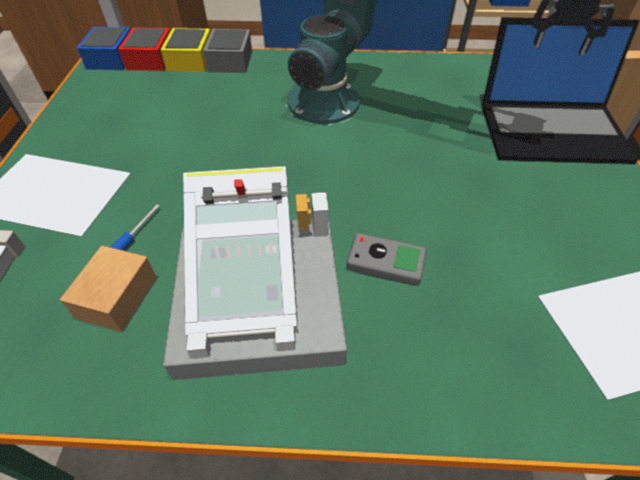

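View pics/side0.png

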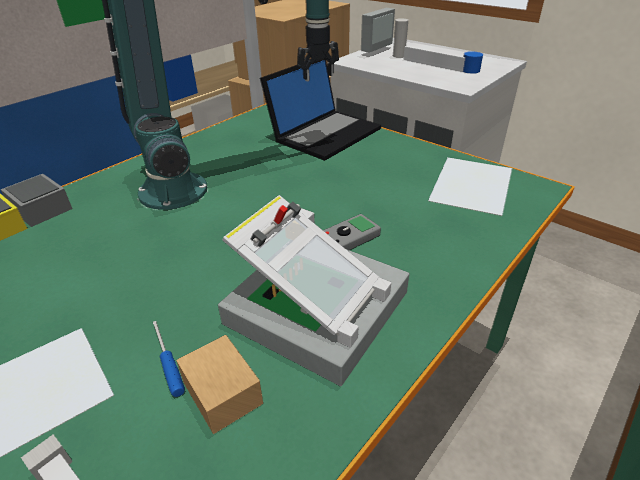

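The scene view shows the fixture with its lid up. The yellow bar is at about (235,172), the red handle at (240,187) and the brass keeper at (303,210). The screwdriver and carton are to the -y side and the meter to the +y side, all clear. The network points agree with this, so I'll fit the frame to them.

```bash
cat > h.py <<'E'
import numpy as np
from scipy.optimize import least_squares
def lidpt(r,y,h,a):  # r from hinge, h above mid plane
    return np.array([235-r*np.cos(a)+h*np.sin(a), y, 85+r*np.sin(a)+h*np.cos(a)])
def w(pf,ox,oy,th):
    c,s=np.cos(th),np.sin(th); return np.array([ox+c*pf[0]-s*pf[1], oy+s*pf[0]+c*pf[1], pf[2]])
def model(n,p):
    ox,oy,th,a,b=p
    f={'bolt_knob':lambda:lidpt(235,b,66,a),'bolt_rod':lambda:lidpt(235,b,16,a),'lid_lip':lambda:lidpt(274,-60,6,a),
       'lid_panel':lambda:lidpt(0,0,0,a),'post':lambda:np.array([0,105,62.]),'fixture':lambda:np.zeros(3)}[n]()
    return w(f,ox,oy,th)
def fit(obs,p0=(556,-109,.1,.45,5)):
    F=lambda p:np.concatenate([(model(n,p)-q)/4 for n,q in obs]+[[(p[4]-5)/5]])
    r=least_squares(F,p0,loss='soft_l1',x_scale=[10,10,.1,.1,10]); return r.x,r
E
python3 - <<'E'
from station import manip
from h import *
obs=[]
for k in range(2):
  for c in ("scene","side"):
    p=manip.capture(c)
    for n in ("bolt_knob","lid_lip","lid_panel","post","bolt_rod","fixture"):
        r=manip.tip_of(n,p)
        if r and r[0]["conf"]>.5: obs.append((n,np.array(r[0]["point"])))
x,r=fit(obs); print(np.round(x,3), 'yaw',np.degrees(x[2]))
for n,q in obs: print(n,np.round(q,1),np.round(q-model(n,x),1))
np.save('fit.npy',x)
print(manip.read_state()["time"])
E
```

```text
[ 5.58229e+02 -1.09799e+02  1.36000e-01  4.53000e-01 -1.02400e+01] yaw 7.808898368674439
bolt_knob [ 612.5 -114.1  245.8] [ 0.8 -1.3 -1.4]
lid_lip [ 559.4 -171.2  209.4] [ 1.7 -0.8 -0.9]
lid_panel [789.6 -79.2  83.1] [-1.4 -1.3 -1.9]
post [544.1  -5.8  66.1] [ 0.1 -0.   4.1]
bolt_rod [ 585.9 -113.5  202. ] [-4.1  2.3 -0.2]
bolt_knob [ 614.1 -111.1  252.2] [2.4 1.7 5. ]
lid_lip [ 553.2 -169.   210.4] [-4.5  1.4  0.1]
lid_panel [795.4 -74.9  81.8] [ 4.4  3.  -3.2]
bolt_rod [ 587.7 -116.5  201.3] [-2.3 -0.7 -0.9]
fixture [ 560.  -109.9   -2.8] [ 1.8 -0.1 -2.8]
bolt_knob [ 607.9 -115.2  248.2] [-3.8 -2.4  1. ]
lid_lip [ 559.5 -170.5  210.9] [ 1.8 -0.1  0.6]
lid_panel [790.3 -77.1  82.4] [-0.7  0.8 -2.6]
post [545.4  -8.6  68.2] [ 1.4 -2.8  6.2]
bolt_rod [ 589.5 -114.   205.4] [-0.5  1.8  3.2]
bolt_knob [ 612.4 -115.5  245.8] [ 0.7 -2.7 -1.4]
lid_lip [ 557.5 -165.9  209.7] [-0.2  4.5 -0.6]
lid_panel [794.6 -77.7  85.2] [3.6 0.2 0.2]
bolt_rod [ 589.  -119.6  203.2] [-1.  -3.8  1. ]
fixture [ 557.1 -109.1   -1.2] [-1.1  0.7 -1.2]
2.45
```

```bash
cat >> h.py <<'E'
def R(th):
    y=np.array([-np.sin(th),np.cos(th),0]); z=np.array([0,0,-1.]); return np.column_stack([np.cross(y,z),y,z])
def ff(f,th): # world force to fixture axes
    c,s=np.cos(th),np.sin(th); return np.array([c*f[0]+s*f[1],-s*f[0]+c*f[1],f[2]])
E
python3 - <<'E'
from station import manip
from h import *
x=np.load('fit.npy'); ox,oy,th,a,b=x
manip.close_gripper(40)
P=lambda a,dz=0: w(lidpt(274,-60,6,a),ox,oy,th)+[0,0,dz]
manip.move_pose(P(a,120),R(th))
manip.move_linear(P(a,15))
f0=ff(manip.read_state()["contact_force"],th); print('f0',f0, manip.read_state()["time"])
for k in np.arange(a+.02,0.10,-.06):
    manip.move_linear(P(k),max_speed=60)
    s=manip.read_state(); print(round(k,3),np.round(ff(s["contact_force"],th)-f0,1),np.round(s["ee_pos"]-P(k),1))
for k in np.arange(.10,-.03,-.012):
    manip.move_linear(P(k),max_speed=40)
    s=manip.read_state(); f=ff(s["contact_force"],th)-f0; print(round(k,3),np.round(f,1),np.round(s["ee_pos"],1))
    if f[2]>26: break
print(s["time"])
E
```

```text
f0 [0.98679248 0.76937805 0.59060046] 6.9417
0.473 [-0.3  0.4 -0.3] [-0.1  0.1 -0.4]
0.413 [-1.1 -1.3  0.9] [-0.5  0.1 -0.6]
0.353 [-1.1  0.   0.1] [-0.4  0.1 -0.6]
0.293 [-0.7 -0.4 -0.6] [-0.3  0.2 -0.8]
0.233 [-1.  -1.7 -0. ] [-0.4  0.2 -0.8]
0.173 [ 0.1 -2.2 -0.6] [-0.4  0.2 -0.8]
0.113 [-0.8 -1.2 -0.2] [-0.4  0.2 -0.8]
0.1 [-1.5 -0.9 -0.8] [ 529.6 -174.2  118.2]
0.088 [-0.5 -0.5  0.2] [ 529.2 -174.3  114.8]
0.076 [-0.6 -0.9  0.3] [ 528.8 -174.3  111.5]
0.064 [-0.9 -1.2  0.4] [ 528.5 -174.3  108.1]
0.052 [-0.6 -1.1 -0.4] [ 528.2 -174.4  104.9]
0.04 [-0.5 -0.5 -0.4] [ 528.  -174.4  101.6]
0.028 [-1.1 -0.3 -0.2] [ 527.8 -174.4   98.3]
0.016 [-1.1  0.  -0.1] [ 527.7 -174.5   95.1]
0.004 [-0.7 -0.8 -0.2] [ 527.8 -174.6   92. ]
-0.008 [-1.5 -0.7 -0.2] [ 527.7 -174.7   88.8]
-0.02 [-2.2 -1.2  3.2] [ 527.6 -174.7   85.7]
12.5667
```

```bash
python3 - <<'E'
from station import manip
import cv2
for c in ("scene","side"):
    p=manip.capture(c); cv2.imwrite(f"pics/{c}1.png",cv2.resize(p["color"][100:340,120:440,::-1],(800,600)))
E
```

```text
(no output)
```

View pics/scene1.png

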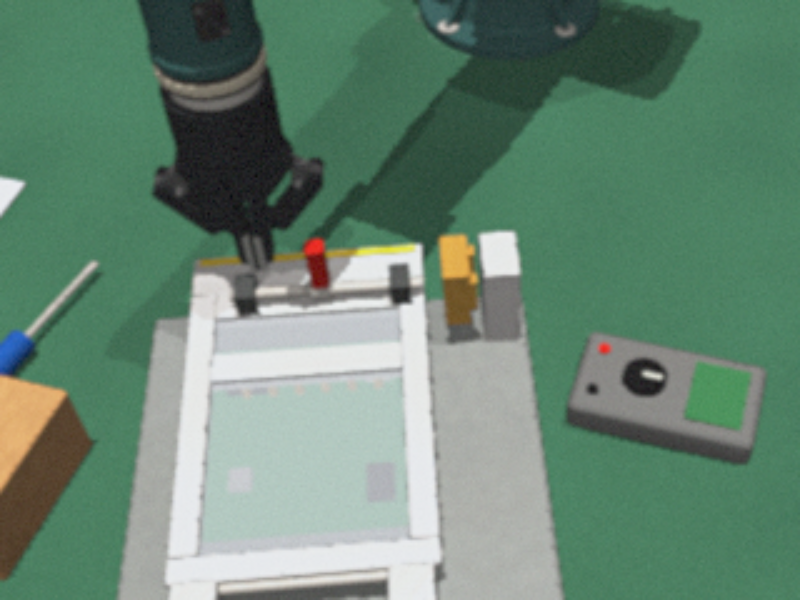

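View pics/side1.png

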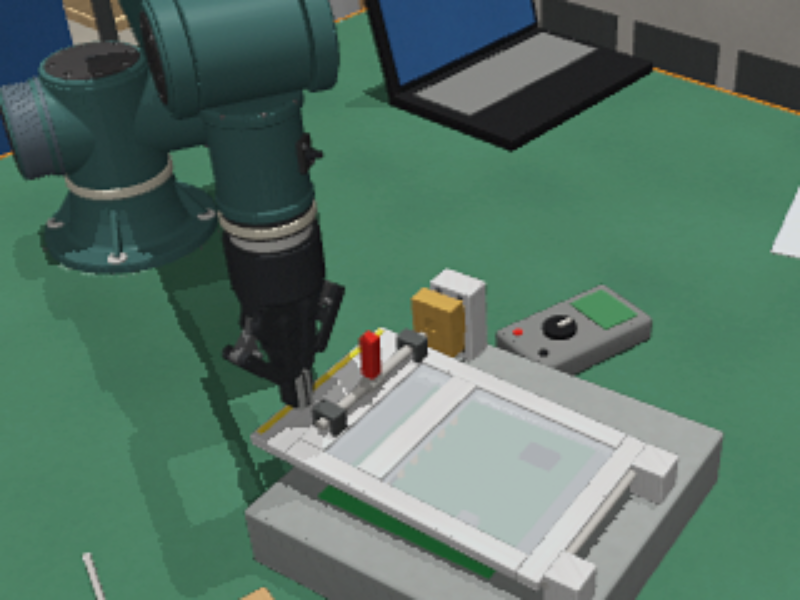

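```bash
python3 - <<'E'
from station import manip
from h import *
obs=[]
for c in ("scene","side"):
    p=manip.capture(c)
    for n in ("bolt_knob","lid_lip","bolt_rod","post","lid_panel"):
        r=manip.tip_of(n,p)
        if r: print(c,n,np.round(r[0]["point"],1),round(r[0]["conf"],2)); obs.append((n,np.array(r[0]["point"])))
x=np.load('fit.npy')
for a in (0,.03,.06,.09,.12): print(a,*[np.round(model(n,[*x[:3],a,x[4]]),1) for n in ("bolt_knob","lid_lip","bolt_rod")])
s=manip.read_state();print(s["time"],s["ee_pos"],s["opening"],s["contact_force"],s["wrist_torque"],s["tau"])
E
```

```text
scene bolt_knob [ 560.1 -120.2  165. ] 0.85
scene lid_lip [ 530.3 -172.8  106.5] 0.58
scene bolt_rod [ 563.8 -119.4  112.9] 0.65
scene post [546.3  -6.6  70.1] 0.57
scene lid_panel [792.1 -80.1  83.8] 0.56
side bolt_knob [ 564.2 -116.2  165.4] 0.61
side lid_lip [ 527.  -171.6  109.9] 0.77
side bolt_rod [ 556.  -123.3  111.5] 0.89
side post [543.1  -8.5  60.5] 0.81
side lid_panel [794.4 -78.1  83.9] 0.94
0 [ 559.6 -119.9  151. ] [ 527.7 -174.5   91. ] [ 559.6 -119.9  101. ]
0.03 [ 561.7 -119.7  158. ] [ 528.  -174.5   99.2] [ 560.2 -119.9  108. ]
0.06 [ 564.  -119.3  165. ] [ 528.6 -174.4  107.4] [ 561.  -119.8  115.1]
0.09 [ 566.4 -119.   171.9] [ 529.4 -174.3  115.6] [ 562.  -119.6  122.1]
0.12 [ 569.1 -118.6  178.7] [ 530.4 -174.2  123.8] [ 563.2 -119.5  129. ]
13.2667 [ 527.6495135  -174.6898565    85.61070594] -0.0016778381157504761 [-2.35914516 -0.85264226  4.28747033] [-0.21045769  0.31499008 -0.01257371] [ 9.70908366e-01 -3.43739319e+01 -2.82056504e+01  6.16573412e-01
 -3.23507935e-01  8.04262556e-03]
```

```bash
python3 - <<'E'
from station import manip
from h import *
import cv2
x=np.load('fit.npy')
ims=[]
for c in ("scene","side"):
    p=manip.capture(c); im=p["color"][:,:,::-1].copy()
    s=manip.read_state(); T=np.linalg.inv(p["cam_to_world"])
    def pr(q): v=p["K"]@(T@[*q,1])[:3]; return v[:2]/v[2]
    u=pr(s["ee_pos"]); print(c,u)
    x0,y0=int(u[0])-50,int(u[1])-50
    crop=cv2.resize(im[y0:y0+80,x0:x0+100],(800,640)[:2],interpolation=cv2.INTER_CUBIC)
    def mk(q,col):
        v=(pr(q)-[x0,y0])*8; cv2.circle(crop,(int(v[0]),int(v[1])),5,col,2)
    mk(s["ee_pos"],(0,0,255)); mk(s["ee_pos"]+[0,0,20],(255,0,255))
    mk(w(lidpt(274,-60,6,.055),*x[:3]),(255,0,0))
    ims.append(cv2.resize(crop,(400,320)))
cv2.imwrite("pics/zoom1.png",np.hstack(ims))
E
```

```text
scene [224.97713946 212.20551159]
side [240.49497842 268.8695036 ]
```

View pics/zoom1.png

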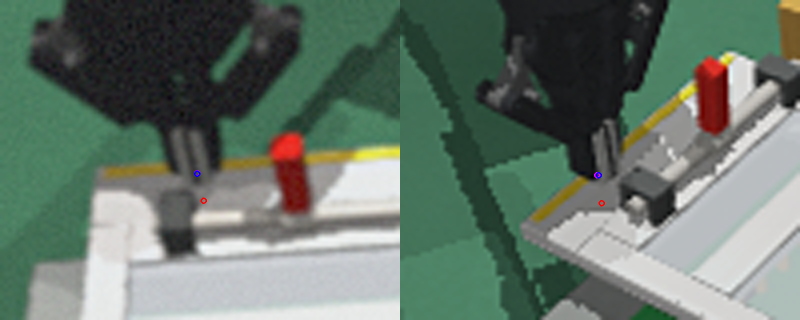

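In the zoom, the visible fingertip (blue marker) sits on the lip at z≈106, but the reported TCP (red marker) projects about 20 mm lower. The networks put the lid at about 0.055 rad, and the pin force is only just starting. I'll press on to the hard stop, watching the force, and use the stop as the true height reference.

```bash
python3 - <<'E'
from station import manip
from h import *
ox,oy,th,a,b=np.load('fit.npy')
f0=np.array([.99,.77,.59])
p=manip.read_state()["ee_pos"].copy(); z=84.
while z>58:
    z-=1.5
    manip.move_linear([p[0],p[1],z],max_speed=30)
    s=manip.read_state(); f=ff(s["contact_force"],th)-f0; print(z,np.round(s["ee_pos"][2],1),np.round(f,1))
    if f[2]>24: break
print(s["time"])
E
```

```text
82.5 82.6 [-2.5 -1.4  3.6]
81.0 81.4 [-3.6 -1.8  5.6]
79.5 80.1 [-4.6 -0.7  6.8]
78.0 78.7 [-5.5 -1.3  7.8]
76.5 77.4 [-5.5 -1.3  7.1]
75.0 76.0 [-5.9 -1.5  7.9]
73.5 74.6 [-6.  -0.7  9.3]
72.0 73.3 [-6.6 -1.1  9. ]
70.5 71.9 [-6.6 -0.5 10.9]
69.0 70.6 [-7.2 -0.6 10.7]
67.5 69.8 [-7.7  0.5 13.5]
66.0 69.6 [-11.    1.3  19.5]
64.5 69.5 [-13.3   2.9  22.7]
63.0 69.4 [-13.7   4.6  28.8]
16.8667
```

```bash
python3 - <<'E'
from station import manip
from h import *
import cv2
ox,oy,th,a,b=np.load('fit.npy')
p=manip.read_state()["ee_pos"].copy()
manip.move_linear([p[0],p[1],95],max_speed=80)
manip.move_linear([p[0],p[1],190],max_speed=200)
s=manip.read_state()
def shot(tag):
    s=manip.read_state(); ims=[]
    for c in ("scene","side"):
        p=manip.capture(c); im=p["color"][:,:,::-1].copy(); T=np.linalg.inv(p["cam_to_world"])
        def pr(q): v=p["K"]@(T@[*q,1])[:3]; return v[:2]/v[2]
        u=pr(s["ee_pos"]); x0,y0=int(u[0])-50,int(u[1])-55
        crop=cv2.resize(im[y0:y0+100,x0:x0+100],(400,400),interpolation=cv2.INTER_CUBIC)
        for k,col in ((0,(0,0,255)),(21.3,(255,0,0)),(34.3,(0,255,255))):
            v=(pr(s["ee_pos"]+[0,0,k])-[x0,y0])*4; cv2.circle(crop,(int(v[0]),int(v[1])),3,col,1)
        ims.append(crop)
        if tag=='b':
          for n in ("bolt_knob","lid_lip","bolt_rod"):
            r=manip.tip_of(n,p)
            if r: print(c,n,np.round(r[0]["point"],1),round(r[0]["conf"],2))
    return np.hstack(ims)
A=shot('a'); manip.open(); B=shot('b')
cv2.imwrite("pics/tips.png",np.vstack([A,B])[:800:1])
im=np.vstack([A,B]); cv2.imwrite("pics/tips.png",cv2.resize(im,(600,600)))
s=manip.read_state();print(s["time"],s["ee_pos"],s["opening"])
E
```

```text
scene bolt_knob [ 564.8 -118.2  167.7] 0.96
scene lid_lip [ 529.7 -175.   108.5] 0.94
scene bolt_rod [ 561.4 -117.   115.3] 0.9
side bolt_knob [ 565.2 -118.9  171.2] 0.82
side lid_lip [ 525.6 -172.3  110.9] 0.98
side bolt_rod [ 557.2 -123.9  119.3] 0.89
19.325 [ 527.0594595  -174.97448421  190.00323934] 0.9980786162726774
```

View pics/tips.png

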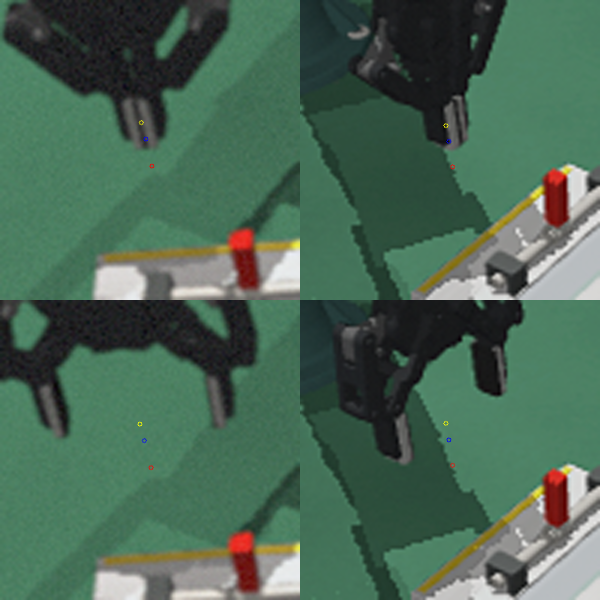

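The fingertips really do end about 20 mm short of the reported TCP: the blue marker is at the visible tip in both views. So I'll use a 20 mm correction. The lid rests at about 0.07 rad with the handle at (565,-118.5,169), which matches the model. Next I'll pinch the handle, tilting the tool with the lid.

```bash
cat >> h.py <<'E'
def Ra(th,a):
    # tool aligned with lid at angle a
    c,s=np.cos(th),np.sin(th); Z=np.array([[c,-s,0],[s,c,0],[0,0,1]])
    y=np.array([0,1.,0]); z=-np.array([np.sin(a),0,np.cos(a)]); return Z@np.column_stack([np.cross(y,z),y,z])
def tofix(p,ox,oy,th):
    d=ff(np.array([p[0]-ox,p[1]-oy,p[2]]),th); return d
E
python3 - <<'E'
from station import manip
from h import *
import cv2
ox,oy,th,a0,b=np.load('fit.npy')
a=.07; yb=b+1.
P=lambda h: w(lidpt(235,yb,h,a),ox,oy,th)
manip.move_pose(P(85),Ra(th,a))
manip.move_linear(P(20),max_speed=150)
s=manip.read_state(); f0=s["contact_force"].copy(); print(s["time"],f0,np.round(s["ee_pos"]-P(20),1))
manip.close_gripper(80)
s=manip.read_state(); print(s["time"],s["opening"],np.round(s["contact_force"]-f0,1),np.round(s["ee_pos"]-P(20),1))
np.save('f0.npy',f0)
for c in ("scene","side"):
    p=manip.capture(c); cv2.imwrite(f"pics/{c}2.png",cv2.resize(p["color"][130:280,160:360,::-1],(800,600),interpolation=cv2.INTER_CUBIC))
E
```

```text
20.2917 [-0.1035431   0.3108475   1.70855374] [-0.  -0.8  0.8]
20.95 0.1415589671212681 [ 0.  -0.4 -0.3] [ 0.2 -0.1  0.4]
```

View pics/scene2.png

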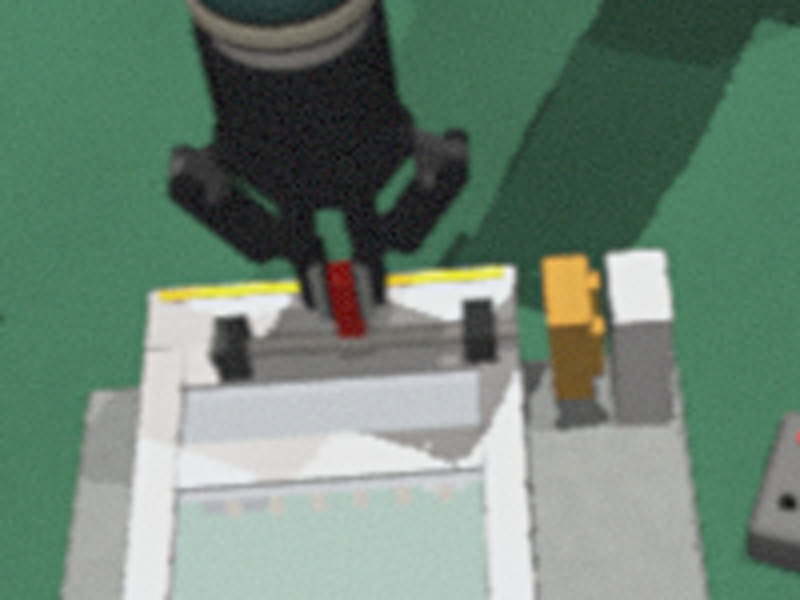

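View pics/side2.png

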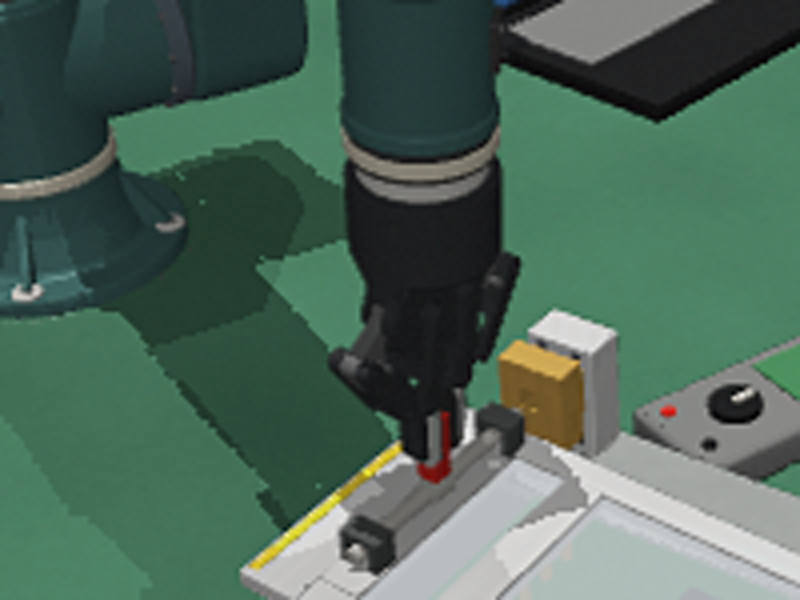

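The handle is pinched square between the pads, clear of the guides, and the brass face stands beyond the rod tip. Now I'll press down to the hard stop for the height zero.

```bash
python3 - <<'E'
from station import manip
from h import *
ox,oy,th,a0,b=np.load('fit.npy'); f0=np.load('f0.npy')
yb=tofix(manip.read_state()["ee_pos"],ox,oy,th)[1]; print('y',yb)
for a in np.arange(.058,-.05,-.009):
    manip.move_linear(w(lidpt(235,yb,20,a),ox,oy,th),Ra(th,a),max_speed=50)
    s=manip.read_state(); f=ff(s["contact_force"]-f0,th); q=tofix(s["ee_pos"],ox,oy,th)
    print(round(a,3),np.round(q,2),np.round(f,1))
    if f[2]>28: break
print(s["time"])
E
```

```text
y -9.282486614232429
0.058 [  1.82  -9.31 119.34] [-0.2  0.7  2.5]
0.049 [  1.62  -9.33 117.53] [-0.3  0.1  3.2]
0.04 [  1.4   -9.34 115.74] [-0.6  0.5  4.6]
0.031 [  1.21  -9.33 113.92] [-2.1  0.8  6.5]
0.022 [  1.05  -9.34 112.14] [-1.6  1.2  6. ]
0.013 [  0.89  -9.33 110.35] [-1.1  1.2  7.1]
0.004 [  0.75  -9.36 108.56] [-1.6  1.2  8.9]
-0.005 [  0.59  -9.38 106.78] [-2.8  2.3 10.2]
-0.014 [  0.62  -9.45 105.66] [-3.7  1.3 11.9]
-0.023 [  0.85  -9.99 105.52] [-4.5  1.3 18.9]
-0.032 [  1.48 -10.58 105.25] [-7.4  2.2 23.1]
-0.041 [  1.73 -11.2  105.11] [-8.   1.1 30.1]
24.05
```

```bash
python3 - <<'E'
from station import manip
from h import *
ox,oy,th,a0,b=np.load('fit.npy'); f0=np.load('f0.npy')
def go(a,y,v=40):
    manip.move_linear(w(lidpt(235,y,20,a),ox,oy,th),Ra(th,a),max_speed=v)
    s=manip.read_state(); f=ff(s["contact_force"]-f0,th); q=tofix(s["ee_pos"],ox,oy,th); return s,f,q
a=-.010
s,f,q=go(a,-10); print(np.round(q,2),np.round(f,1))
s,f,q=go(a,3); print(np.round(q,2),np.round(f,1),s["time"])
fb=f[1]; y=3
while y<20:
    y+=1.; s,f,q=go(a,y,30); print(y,np.round(q,2),np.round(f,1))
    if f[1]-fb<-5 or y-q[1]>2.5: break
print('contact',y,s["time"]); np.save('scan.npy',[a,y,q[1],fb])
E
```

```text
[  1.23 -11.16 107.12] [-3.1  0.6 14. ]
[  1.19   1.48 107.09] [-3.9  0.  13.6] 24.8583
4.0 [  1.21   1.97 107.13] [-3.  -1.9 12.1]
5.0 [  1.2    2.79 107.11] [-2.8 -2.7 12.4]
6.0 [  1.17   3.78 107.06] [-3.7 -1.7 13.6]
7.0 [  1.2    4.79 107.1 ] [-2.9 -2.4 12.5]
8.0 [  1.17   5.78 107.07] [-4.1 -3.2 12.4]
9.0 [  1.2    6.01 107.12] [-3.3 -3.6 11.5]
contact 9.0 26.3583
```

```bash
cat >> h.py <<'E'
E
python3 - <<'E'
from station import manip
from h import *
ox,oy,th,a0,b=np.load('fit.npy'); f0=np.load('f0.npy'); a,_,yc,fb=np.load('scan.npy')
def go(a,y,v=40):
    manip.move_linear(w(lidpt(235,y,20,a),ox,oy,th),Ra(th,a),max_speed=v)
    s=manip.read_state(); f=ff(s["contact_force"]-f0,th); q=tofix(s["ee_pos"],ox,oy,th); return s,f,q
y=10.5
for i in range(28):
    s,f,q=go(a,y,30); print(round(a,4),np.round(q,2),np.round(f,1))
    if q[1]>yc+1.3 or f[1]<-14: break
    a+=.0032
print(s["time"]); np.save('scan2.npy',[a,y,q[1],q[2]])
E
```

```text
-0.01 [  1.24   6.05 107.22] [-3.7 -7.  11.9]
-0.0068 [  1.16   6.1  107.36] [-1.9 -7.7 10.1]
-0.0036 [  1.08   6.19 107.47] [-2.7 -7.5  7.3]
-0.0004 [  1.04   6.19 107.66] [-1.5 -7.8  6.2]
0.0028 [  1.     6.19 108.01] [-1.2 -8.5  5.2]
0.006 [  1.06   6.2  108.56] [-1.6 -8.5  5.3]
0.0092 [  1.12   6.21 109.15] [-1.8 -8.4  4.1]
0.0124 [  1.13   6.21 109.75] [-1.6 -9.2  3.8]
0.0156 [  1.19   6.2  110.38] [-0.8 -8.1  2.1]
0.0188 [  1.24   6.21 111.03] [-0.6 -9.1  2.8]
0.022 [  1.3    6.19 111.71] [-0.6 -8.5  2.3]
0.0252 [  1.4    6.2  112.39] [-0.9 -8.1  1. ]
0.0284 [  1.47   6.22 113.05] [-1.4 -9.3  2. ]
0.0316 [  1.56   6.23 113.76] [-0.  -9.2  2.7]
0.0348 [  1.61   6.21 114.4 ] [-1.4 -8.3  1.5]
0.038 [  1.67   6.25 115.01] [-0.8 -8.8  0.7]
0.0412 [  1.74   6.26 115.65] [ 0.2 -8.5  1.1]
0.0444 [  1.82   6.29 116.28] [-0.2 -9.   0.3]
0.0476 [  1.88   6.3  116.91] [-0.1 -9.  -0.2]
0.0508 [  1.95   6.33 117.54] [-1.6 -7.8 -0.9]
0.054 [  2.     6.36 118.17] [-0.6 -8.1 -0.1]
0.0572 [  2.08   6.46 118.78] [-0.6 -8.7 -0.4]
0.0604 [  2.18   6.66 119.46] [-0.9 -8.9 -1.3]
0.0636 [  2.27   9.41 120.29] [-0.1 -2.6  0.4]
32.3583
```

The bolt dropped in at z≈120.3, where y jumped 3 mm and the force fell to friction level. I'll lift about 1.2 mm to centre it in the hole, then slide it home in watched steps.

```bash
python3 - <<'E'
from station import manip
from h import *
ox,oy,th,a0,b=np.load('fit.npy'); f0=np.load('f0.npy'); a,y,_,_=np.load('scan2.npy')
def go(a,y,v=40):
    manip.move_linear(w(lidpt(235,y,20,a),ox,oy,th),Ra(th,a),max_speed=v)
    s=manip.read_state(); f=ff(s["contact_force"]-f0,th); q=tofix(s["ee_pos"],ox,oy,th); return s,f,q
a+=.005
s,f,q=go(a,y,30); print(np.round(q,2),np.round(f,1))
while y<31.5:
    y+=1.5; s,f,q=go(a,y,40); print(y,np.round(q,2),np.round(f,1))
    if f[1]<-11 or abs(f[2])>12: break
print(s["time"]); np.save('home.npy',[a,y,q[1],q[2]])
E
```

```text
[  2.43  10.33 121.46] [ 0.7 -2.4  1.4]
12.0 [  2.4   12.21 121.43] [ 1.7 -2.8  2.3]
13.5 [  2.39  13.75 121.45] [ 2.2 -2.1  2.7]
15.0 [  2.34  15.13 121.42] [ 2.3 -1.8  3.1]
16.5 [  2.35  16.59 121.43] [ 2.8 -2.5  3.9]
18.0 [  2.33  18.08 121.41] [ 3.4 -1.5  3.7]
19.5 [  2.33  19.58 121.4 ] [ 3.1 -2.2  2.6]
21.0 [  2.35  21.05 121.42] [ 3.3 -3.1  3.9]
22.5 [  2.31  22.59 121.39] [ 3.2 -2.5  3.3]
24.0 [  2.33  24.07 121.41] [ 3.2 -2.1  4. ]
25.5 [  2.31  25.56 121.41] [ 3.7 -2.8  2.9]
27.0 [  2.33  27.08 121.43] [ 3.1 -1.1  3.6]
28.5 [  2.31  28.11 121.41] [ 3.  -2.6  3.5]
30.0 [  2.34  28.21 121.42] [ 2.8 -6.7  2.8]
31.5 [  2.31  28.29 121.43] [  4.  -10.7   2.2]
36.1083
```

The bolt stopped at y 28.2, exactly 22 mm past the keeper-face contact, which is the 42 mm end stop. I'll relax, open, back off and check.

```bash
python3 - <<'E'
from station import manip
from h import *
import cv2
ox,oy,th,a0,b=np.load('fit.npy'); f0=np.load('f0.npy'); a,y,_,_=np.load('home.npy')
def st(t): 
    s=manip.read_state(); print(t,s["time"],np.round(tofix(s["ee_pos"],ox,oy,th),2),np.round(ff(s["contact_force"]-f0,th),1),round(s["opening"],3))
manip.move_linear(w(lidpt(235,28.5,20,a),ox,oy,th),Ra(th,a),max_speed=30); st('relax')
manip.open(); st('open')
p=w(lidpt(235,28.5,20,a),ox,oy,th)
manip.move_linear(p+[0,0,60],max_speed=150); manip.move_linear(p+[-120,0,160],max_speed=250); st('up')
obs=[]
for c in ("scene","side"):
    q=manip.capture(c); cv2.imwrite(f"pics/{c}3.png",cv2.resize(q["color"][130:280,160:360,::-1],(800,600),interpolation=cv2.INTER_CUBIC))
    for n in ("bolt_knob","lid_lip","bolt_rod"):
        r=manip.tip_of(n,q)
        if r: print(c,n,np.round(tofix(r[0]["point"],ox,oy,th),1),round(r[0]["conf"],2))
print('expect knob',lidpt(235,30,66,.066),'lip',lidpt(274,-60,6,.066))
E
```

```text
relax 36.3583 [  2.29  28.12 121.39] [ 3.2 -2.8  3.2] 0.147
open 37.0583 [  1.86  28.56 121.04] [-0.1  0.3 -1.6] 1.0
up 38.3833 [-116.89   44.9   279.3 ] [-0.9 -0.4 -1.1] 0.999
scene bolt_knob [  3.2  25.3 167.6] 0.97
scene lid_lip [-37.9 -62.4 107.7] 0.94
scene bolt_rod [  0.5  30.4 117.6] 0.8
side bolt_knob [  4.2  27.5 168.4] 0.88
side lid_lip [-40.6 -59.9 113.9] 0.82
side bolt_rod [ -2.1  25.  119.5] 0.74
expect knob [  4.86448247  30.         166.35504637] lip [-38.00773203 -60.         109.05781062]
```

View pics/scene3.png

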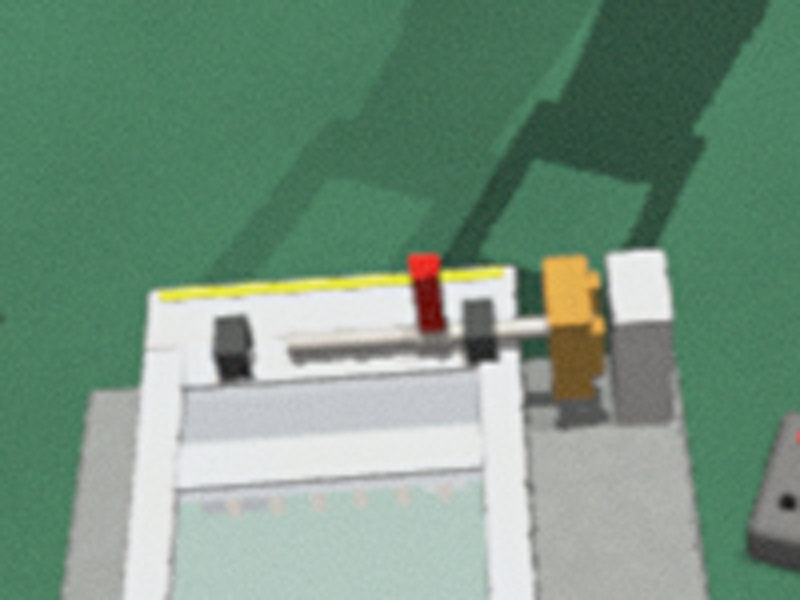

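View pics/side3.png

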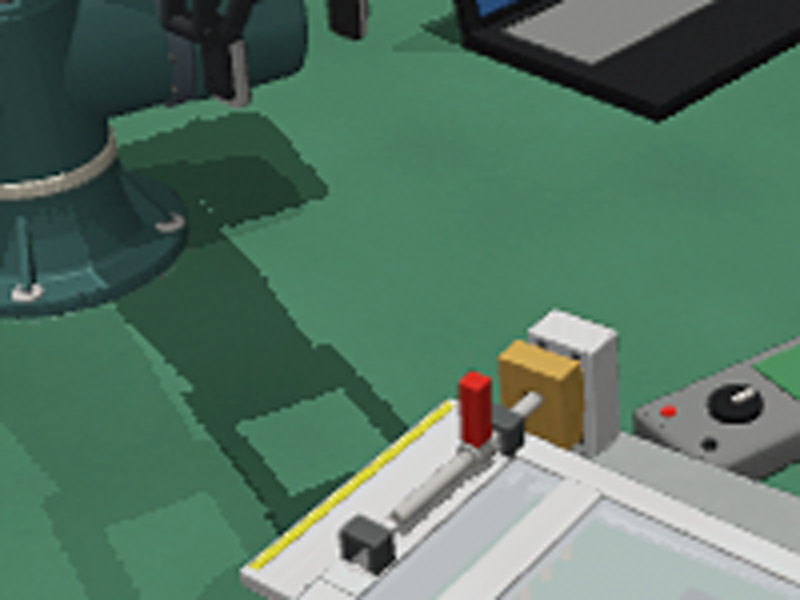

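The rod runs through the brass hole at about (540,400) in the side crop, and the lid stays down at about 0.067 rad with nothing touching it. The handle moved about 80 px in the 4x scene crop, roughly 38–40 mm, which agrees with the tool's travel of 37.4 mm. So opening the jaws did not drag it back. Handing in.

```bash
python3 - <<'E'
from station import manip
manip.sign_off()
E
```

```text
the job is handed in; nothing more can be done
```

The lid is closed and the bolt is home in the keeper. I handed the job in at about 38 s of the 64 s allowed.

**How it went:**
- **Closing the lid:** I pressed the lid down at the lip to its hard stop, with the bolt still drawn back.
- **Finding the hole:** I pinched the red handle and raised the lid slowly from shut, pressing the bolt lightly on the brass (7–9 N at the wrist). It dropped into the hole about 14.6 mm above hard shut.
- **Sliding home:** I lifted about 1 mm more to centre it. It then slid with only about 2–3 N of resistance to its end stop, 22 mm past where it first touched the keeper.
- **Peak force along the bolt:** the highest was about 11 N, against the end stop.

**Last checks:** After I let go, both pictures show the rod in the keeper, and the lid stays down at about 0.067 rad. I did not measure the bystanders. The arm touched only the lid and the handle, and the meter is in the same place in the pictures.

**What disagreed:**
- **Fingertip position:** The closed fingertips ended about 20 mm short of the reported TCP. I measured this at the hard stop and in the pictures, and corrected for it.
- **Bolt position:** The networks put the bolt's handle and rod at y 25–30 mm, about 37–42 mm of slide. The end-stop contact gives 42 mm, and I relied on that. The tool travel (37.4 mm) and the picture shift (38–40 mm) suggest the bolt did not slip back.

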